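Replace the missing candle and wind the candle tray home

ROBOT

A 6-joint arm with a two-finger parallel gripper is mounted at the origin on the work surface. World frame = base frame: x ahead of the robot, y to its left, z up, the work surface at z = 0. Lengths are in mm, angles in rad, forces in N, time in s.
With the tool pointing down it reaches from about 275 to 750 mm from the base axis. Payload 10.2 kg.
Tool frame: the origin (TCP) lies between the finger pads; the fingertips stand 8 mm ahead of it and the grasp point (between the pads) lies 11 mm behind it; z points along the fingers, x is the direction in which the jaws open and shut, and the axes are right-handed (so a half turn about z gives the same grasp; the last joint's range is limited). The gripper opens to 85 mm and grips with 20 to 120 N. Pads are 22 mm wide; open, the fingers measure 114 mm over their backs; the gripper's body (76 mm by 85 mm) begins 54 mm behind the grasp point. The pads swing forward as they close: fully open they stand 13 mm farther back than shut.
Start: joints at [0.944, 0.313, 1.498, -0, 1.331, -0.223], TCP at [206.294, 482.778, 239.294] pointing down, gripper open.
Joint ranges: [-2.94, 2.94], [-0.97, 2.17], [0.19, 2.56], [-1.23, 4.37], [0.02, 3.11], [-2.88, 2.88]. Speed limits (rad/s): [2.39, 2.39, 3.01, 3.14, 3.14, 3.14].

INTERFACE

Orientations are given as a unit quaternion [w, x, y, z].
In Python, from rig import sense, eyes, ctrl gives the robot as it stands.
- The arm moves only by the tool move_arm, never from a script. Its argument "rows" is a list that holds one entry, the list of rows, each a list of 5 numbers: the shift along the tool's x, y, z in mm, then the turn about the tool's z in units of 6 degrees (1.0 is 6 degrees), then the gripper command: -1 is shut, 1 is fully open, values between are in proportion. In form: [[[dx, dy, dz, roll, jaw], ...]]. A call has 1 to 12 rows; each row is the pose to reach, as a shift and turn from the pose measured when the call began, along the tool's axes at that moment; what a row does not reach only later rows make up. A row lasts 1/8 s, in which the tool goes at most 62.5 mm and 10.7 degrees, less where a joint would pass 70% of its speed; a pose out of reach is approached as far as the arm can. A call with a gripper value outside its range is refused whole. The fingers move at their own pace and stop on an object; "squeeze" is the grip in N (left out, the last holds). Time passes only in rows, so rows that repeat a pose let the fingers close. It gives the time, the measured TCP pose, the force and the opening at its end, in the units of the state.
- sense(): the state, without advancing time (a new reading comes with each control period).
- eyes.capture(name): name is "side" or "top"; returns a dict with "color" (384x512x3 uint8, blue, green, red), "vertical_fov" (degrees; the focal length in pixels is half the picture's height over the tangent of half this angle, whatever the lens; pixels are square), "cx", "cy" (the principal point, pixels), "xyz" and "attitude" of the camera in the world. Camera axes: x right, y down, z forward; pixel columns grow to the right and rows downward; lengths in mm; the calibration is good to about 2 mm. A picture is of the moment at which its call begins. There is no depth.
- ctrl.finish_job(): hands the job in, once; it reports no verdict.
The state is a dict: "time_s": time; "joints": joint angles; "dq": joint speeds; "tau": joint torques, N m; "eef_pos": TCP position; "ee_rot": TCP orientation; "force": force on the tool from outside, world axes, zero at the start; "wrist_torque": the same for the moment, N m; "grip_width": opening from 0.0 (shut) to 1.0 (fully open).
Only numpy, scipy, OpenCV 4.12 (cv2) and the standard library are available. Lean on these libraries where they do the work, as an engineer would, in place of code of your own. Each camera call takes 0.05 s, during which the arm holds its last target. There are 200 camera calls.

TASK

Stand the loose electric candle upright on the empty brass plate of the candle tray and let go of it; then wind the handwheel clockwise until the tray rests fully home against its red stop buffers, with the candle still standing on its plate. Move the tray with the handwheel only, do not push the tray or its candles, and leave the dish, the leaflets and the jar where they are.

Things in the scene. Friction and masses are not known exactly. Their poses are not given: they have to be found in the camera images.
- candle_mid (a point): Centre (half-way up) of the loose candle: a white upright cylinder, 38 mm in diameter and 74 mm tall, about 50 to 100 g, with a small clear tip of 3 mm standing on top; the only candle that is standing on the table, outside the tray. Its z axis is the candle's axis, pointing up.
- empty_plate (a point): Centre of the empty round brass plate (52 mm in diameter, flush) on top of the brown tray, 140 (x) by 200 (y) mm; the candle's foot goes here. Moves with the tray. Axes: y is the tray's travel towards its stop, x is level, away from the robot, z is up. Six fixed candles of 38 by 74 mm stand on the tray: two in the plate's row, 76 mm to either side along y, four in a row 84 mm towards -x.
- stand: The grey stand that carries tray, stop and handwheel: 170 (x) by 500 (y) mm, axes as for empty_plate, origin at the centre of its underside, on the table. A clear upright panel, its top at z = 99 mm, runs along its -x edge beside the tray.
- stop_face (a point): Point on the fixed stop, midway between the faces of its two red buffers (18 mm in diameter, at 45 mm to either side), at height 48 mm; the tray's +y edge touches here when home. The tray is home when empty_plate lies 100 mm short of this point along y.
- wheel_hub (a point): Centre of the handwheel, at the level of its rim (z = 78 mm). The wheel lies flat, its axis is vertical; dark rim 112 mm across and 12 mm thick (top of rim at z = 84 mm), three spokes, top of hub at z = 86 mm. The nearest fixed candle on the tray is at least 95 mm from this centre.
- crank_mid (a point): Centre (half-way up) of the red upright crank grip on the handwheel: a cylinder 24 mm in diameter and 48 mm tall (z = 85 to 133 mm), 46 mm from the wheel's axis. It spins freely about its own vertical axis, so that it can be held fast while the wheel is wound. Carried round by the wheel.
- wheel (a joint): Angle of the handwheel, rad; grows as it turns clockwise seen from above. One clockwise turn (6.283) moves the tray 40 mm towards the stop: wheel = tray / 0.006366. Turning takes about 5 N at the crank grip; the wheel stays where it is left.
- tray (a joint): Travel of the tray, m; 0 is farthest from the stop, 0.085 is fully home against the stop (it can go no farther). It starts between 0 and 0.037. Driven by the handwheel alone; the gearing does not let it be pushed back.
- coin_dish: Bystander: brass bowl, 84 mm across, 30 mm tall, standing on the table. Origin at the centre of its underside.
- leaflets: Bystander: stack of blank paper leaflets, 90 by 60 by 30 mm, at one end of the stand. Origin at the centre of its underside.
- jar: Bystander: amber glass jar, 64 mm in diameter, 85 mm tall, at one end of the stand. Origin at the centre of its underside.
There are look-alikes about, which are no part of the job. What is shaped like the part that bears candle_mid but blue, brown or pink is not meant.

How it is judged:
By the outcome, as a careful person would: the job done as asked, in the order asked, and still so for the second after the job is handed in, with the robot touching nothing.
It also fails if it takes over 67 s, if anything falls off the work surface, if the arm or the gripper's body presses on something with over 40 N, if the wrist force passes 120 N, or if a joint passes its speed limit or range.

## Working session

There is one attempt and no reset: what is moved stays moved. The work goes in short steps, Python scripts to look and compute and a tool call to move; the robot and the scene stay as the last step left them, time stands still between calls to the robot, and variables do not carry over. Pictures are saved under pics/ and viewed, about 8 in all and at most 12, crops included, and the job is handed in when it is done.

Besides the shell and the picture viewer there is one more tool, called after "Emit:" as a command line: name --argument value ..., lists and objects as JSON in quotes. move_arm: Moves the arm, as the interface text tells. Its arguments: {"type":"object","properties":{"rows":{"type":"array","items":{"type":"array","items":{"type":"array","items":{"type":"number"}}}},"squeeze":{"type":"number"}},"required":["rows"]}

```bash
mkdir -p pics; cat > h.py <<'E'
import numpy as np, cv2
from rig import sense, eyes, ctrl
from scipy.spatial.transform import Rotation as R
def rot(a):
    a=np.array(a,float)
    return a if a.shape==(3,3) else R.from_quat(a,scalar_first=True).as_matrix()
def ray(c,u,v):
    f=c["color"].shape[0]/2/np.tan(np.radians(c["vertical_fov"])/2)
    d=rot(c["attitude"])@np.array([(u-c["cx"])/f,(v-c["cy"])/f,1])
    return np.array(c["xyz"],float),d/np.linalg.norm(d)
def onz(c,u,v,z):
    o,d=ray(c,u,v); return o+d*(z-o[2])/d[2]
def proj(c,p):
    f=c["color"].shape[0]/2/np.tan(np.radians(c["vertical_fov"])/2)
    q=rot(c["attitude"]).T@(np.array(p,float)-np.array(c["xyz"])); return np.array([c["cx"]+f*q[0]/q[2],c["cy"]+f*q[1]/q[2]])
E
python3 - <<'E'
from h import *
ims=[]
for n in("top","side"):
    c=eyes.capture(n); cv2.imwrite(f"pics/{n}0.png",c["color"]); 
    print(n,{k:v for k,v in c.items() if k!="color"})
    cv2.imwrite(f"pics/{n}0b.png",cv2.resize(c["color"],(800,600),interpolation=cv2.INTER_CUBIC))
print(sense())
E
```

```text
top {'vertical_fov': 50.17721719731251, 'cx': 250.29650670045234, 'cy': 187.5944930921241, 'xyz': array([ 305.24049867,   37.27329812, 1064.34566986]), 'attitude': array([-0.07770191,  0.72462548, -0.6805276 ,  0.07591118])}
side {'vertical_fov': 51.299304225421835, 'cx': 251.50964110818808, 'cy': 190.59296917421486, 'xyz': array([  16.96234698, -789.98305958,  771.75803909]), 'attitude': array([-0.44389053,  0.85822644, -0.22327295,  0.128677  ])}
{'time_s': 0.1, 'joints': array([ 9.43606594e-01,  3.13387877e-01,  1.49838561e+00,  1.25229249e-06,
        1.33099476e+00, -2.23418721e-01]), 'dq': array([ 7.96953501e-05, -1.11451399e-03, -1.05085440e-03, -4.63211971e-04,
       -3.11156073e-04,  9.16675499e-04]), 'tau': array([ 1.61530821e-03, -4.12903547e+01, -2.60135776e+01, -2.28341132e-04,
        3.11723721e-03,  8.44684450e-05]), 'eef_pos': array([206.14895146, 482.58417723, 238.78623142]), 'ee_rot': array([ 2.06547762e-04,  8.34532411e-01,  5.50958537e-01, -5.50310815e-04]), 'force': array([ 0.7288663 , -0.24047072,  0.33928242]), 'wrist_torque': array([-0.0295394 , -0.06799268,  0.0161758 ]), 'grip_width': 0.9987212839594902}
```

View pics/top0b.png

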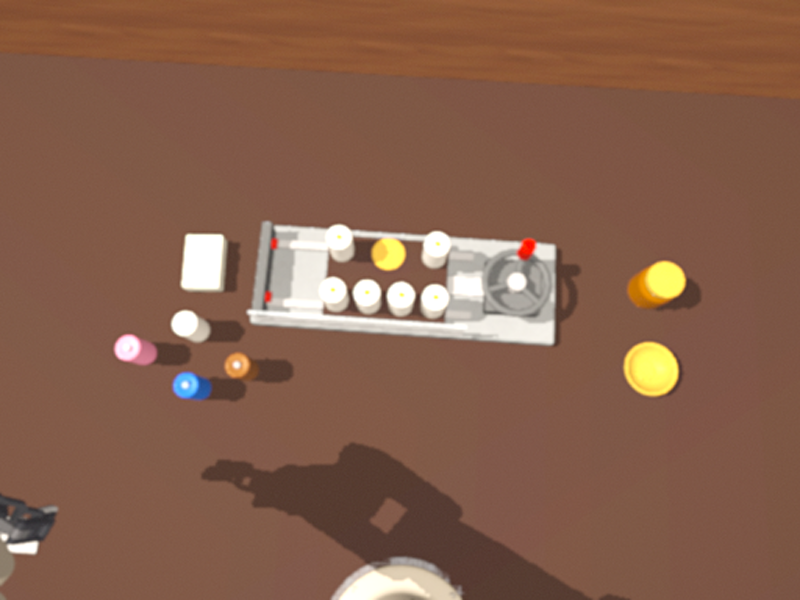

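View pics/side0b.png

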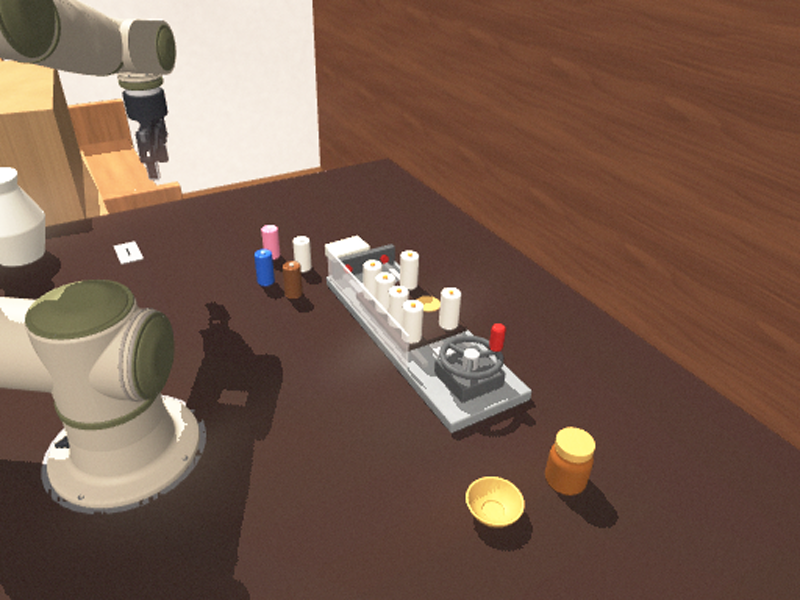

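The top view shows the white loose candle at (185,325), with look-alikes pink (130,348), blue (186,385) and brown (237,364), all in the 800x600 picture. The plate is at (388,254), the red crank at (527,248), the hub at (516,283) and the red buffers at (274,244) and (268,297). The side view shows the same candle at (302,253). The only white candle outside the tray is the one to take.

```bash
cat > m.py <<'E'
from h import *
def blob(c,lo,hi,near,r,maxa=5000):
    hsv=cv2.cvtColor(c["color"],cv2.COLOR_BGR2HSV); m=cv2.inRange(hsv,lo,hi)
    n,l,s,ct=cv2.connectedComponentsWithStats(m); near=np.array(near)*.64
    i=[k for k in range(1,n) if s[k,4]>8 and np.linalg.norm(ct[k]-near)<r and s[k,4]<maxa]
    i=max(i,key=lambda k:s[k,4]); return ct[i],s[i]
def tri(a,pa,b,pb):
    o1,d1=ray(a,*pa);o2,d2=ray(b,*pb)
    A=np.c_[d1,-d2]; t=np.linalg.lstsq(A,o2-o1,rcond=None)[0]
    p,q=o1+t[0]*d1,o2+t[1]*d2; return (p+q)/2,np.linalg.norm(p-q)
W=((0,0,120),(180,75,255)); RED1=((0,190,90),(4,255,255)); Y=((20,120,120),(32,255,255))
E
python3 - <<'E'
from m import *
t=eyes.capture("top"); s=eyes.capture("side")
for n,k,a,b,r in (("candle",W,(190,327),(302,253),15),("plate",Y,(388,254),(430,303),12),("crank",RED1,(527,248),(498,337),12),
  ("buf1",RED1,(274,244),(384,260),6),("buf2",RED1,(268,297),(348,268),6),("nb+",W,(340,243),(409,270),12),("nb-",W,(436,250),(450,308),12)):
    try:
        pa,sa=blob(t,*k,a,r);pb,sb=blob(s,*k,b,r)
        print(n,pa,sa,pb,sb,tri(t,pa,s,pb))
        print('   ontop z',[onz(t,*pa,z).round(1) for z in (37,48,60,109)])
    except Exception as e: print(n,e)
E
python3 - <<'E'
import cv2,numpy as np
a=cv2.imread('pics/top0.png');b=cv2.imread('pics/side0.png')
A=cv2.resize(a[130:265,60:370],None,fx=2.5,fy=2.5,interpolation=cv2.INTER_CUBIC)
B=cv2.resize(b[130:290,160:360],None,fx=1.6,fy=1.6,interpolation=cv2.INTER_CUBIC)
o=np.zeros((A.shape[0]+B.shape[0],A.shape[1],3),np.uint8);o[:A.shape[0]]=A;o[A.shape[0]:,:B.shape[1]]=B
cv2.imwrite('pics/crop1.png',o);print(o.shape)
E
```

```text
candle [121.37755102 208.37244898] [109 198  26  21 392] [193.13901345 161.20179372] [187 151  13  23 223] (array([459.38428106, 368.78711053,  37.97391742]), np.float64(3.6328820980122067))
   ontop z [array([457.8, 369.7,  37. ]), array([456.2, 366.1,  48. ]), array([454.4, 362.3,  60. ]), array([447.1, 346.4, 109. ])]
plate max() iterable argument is empty
crank [336.6625 158.925 ] [332 153  11  13  80] [317.81196581 216.78632479] [314 209   9  16 117] (array([ 601.72836867, -159.03075361,  104.4178944 ]), np.float64(0.7746495373738541))
   ontop z [array([ 622.9, -173. ,   37. ]), array([ 619.5, -170.8,   48. ]), array([ 615.8, -168.3,   60. ]), array([ 600.7, -158.3,  109. ])]
buf1 [174.93333333 155.66666667] [174 153   3   6  15] [245.58823529 165.11764706] [244 163   4   5  17] (array([604.08169069, 245.85147758,  46.73004237]), np.float64(4.047699169111291))
   ontop z [array([605. , 248.6,  37. ]), array([601.8, 246.3,  48. ]), array([598.3, 243.8,  60. ]), array([584. , 233.7, 109. ])]
buf2 max() iterable argument is empty
nb+ max() iterable argument is empty
nb- max() iterable argument is empty
(594, 775, 3)
```

View pics/crop1.png

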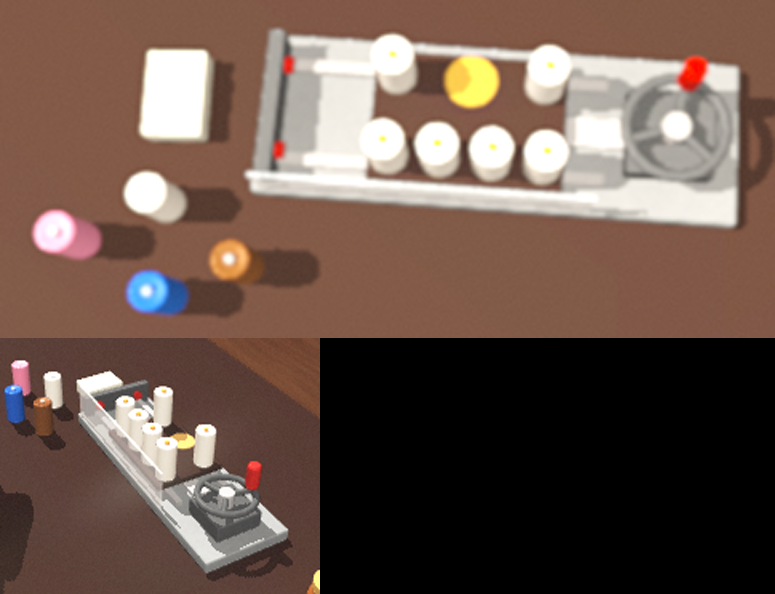

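The crop confirms the choice: one white candle outside the tray at crop (155,195), with the coloured look-alikes around it. Its triangulated centre (459,369,38) fits the expected z = 37. Next I measure the plate, tips, hub and yaw.

```bash
python3 - <<'E'
from m import *
t=eyes.capture("top"); s=eyes.capture("side")
for n,c,box in (("top",t,(190,140,310,205)),("side",s,(225,155,300,215))):
    x0,y0,x1,y1=box
    hsv=cv2.cvtColor(c["color"],cv2.COLOR_BGR2HSV)[y0:y1,x0:x1]
    m=cv2.inRange(hsv,(14,70,130),(35,255,255))
    k,l,st,ct=cv2.connectedComponentsWithStats(m)
    for i in range(1,k): 
        if st[i,4]>1: print(n,st[i]+[x0,y0,0,0,0],(ct[i]+[x0,y0]).round(1))
for n,c,box in (("top",t,(155,140,190,200)),("side",s,(215,155,255,185))):
    x0,y0,x1,y1=box
    hsv=cv2.cvtColor(c["color"],cv2.COLOR_BGR2HSV)[y0:y1,x0:x1]
    m=cv2.inRange(hsv,(0,130,60),(4,255,255))|cv2.inRange(hsv,(175,130,60),(180,255,255))
    k,l,st,ct=cv2.connectedComponentsWithStats(m)
    for i in range(1,k):
        if st[i,4]>1: print("red",n,st[i]+[x0,y0,0,0,0],(ct[i]+[x0,y0]).round(1))
# hub: bright disc in dark wheel
g=t["color"][165:195,315:348]; hsv=cv2.cvtColor(g,cv2.COLOR_BGR2HSV)
m=cv2.inRange(hsv,(0,0,190),(180,60,255)); k,l,st,ct=cv2.connectedComponentsWithStats(m)
for i in range(1,k): print("hub",st[i],ct[i]+[315,165],onz(t,*(ct[i]+[315,165]),86))
E
```

```text
top [216 151   2   2   4] [216.5 151.5]
top [237 152  23  22 401] [248.1 162.2]
top [279 155   3   2   5] [279.8 155.6]
top [212 185   2   2   3] [212.7 185.3]
top [234 186   2   2   4] [234.5 186.5]
top [256 188   2   2   4] [256.5 188.5]
top [278 189   2   2   4] [278.5 189.5]
side [261 162   3   2   6] [262.  162.5]
side [237 168   3   3   6] [238.2 168.8]
side [245 176   3   3   8] [246.1 177.1]
side [254 185   3   3   7] [255.  185.7]
side [288 186   2   3   6] [288.5 187. ]
side [266 189  16  11 115] [274.7 193.7]
side [263 194   3   3   9] [264. 195.]
red top [173 152   5   8  27] [174.6 155.4]
red top [169 186   5   7  27] [170.9 189.3]
red side [243 163   6   6  25] [245.5 165.2]
red side [221 169   5   5  15] [223.1 170.7]
hub [11  0  6  2  8] [329.   165.25] [ 590.28453186 -144.3163269    86.        ]
hub [30  0  3  2  4] [346.25 165.25] [ 592.9955097  -186.97299893   86.        ]
hub [  9   9  13  13 135] [330.04444444 179.95555556] [ 552.987575  -147.6584263   86.       ]
```

```bash
python3 - <<'E'
from m import *
t=eyes.capture("top"); s=eyes.capture("side")
P={"N+":((216.5,151.5),(262,162.5)),"N-":((279.8,155.6),(288.5,187)),"r1":((212.7,185.3),(238.2,168.8)),"r2":((234.5,186.5),(246.1,177.1)),"r3":((256.5,188.5),(255,185.7)),"r4":((278.5,189.5),(264,195))}
Q={k:tri(t,a,s,b) for k,(a,b) in P.items()}
for k,(p,e) in Q.items(): print(k,p.round(1),round(e,1))
zt=np.mean([p[2] for p,e in Q.values()]); print("mean tip z",zt)
T={k:onz(t,*a,zt) for k,(a,b) in P.items()}
for k in T: print(k,T[k].round(1))
d=T["N+"]-T["N-"]; print("yaw",np.degrees(np.arctan2(-d[0],d[1])),np.linalg.norm(d),"mid",(T["N+"]+T["N-"])/2)
d=T["r1"]-T["r4"]; print("yaw",np.degrees(np.arctan2(-d[0],d[1])),np.linalg.norm(d))
for z in (zt-75.5,55,60,65): print("plate",z,onz(t,248.1,162.2,z),"side",onz(s,274.7,193.7,z))
b1,b2=onz(t,174.6,155.4,50),onz(t,170.9,189.3,50);d=b1-b2;print("buf",b1,b2,np.linalg.norm(d),np.degrees(np.arctan2(d[1],d[0])),(b1+b2)/2)
h=np.array([553,-147.7]);cr=np.array([601.2,-158.7]);print("crank r",np.linalg.norm(cr-h))
print(sense()["eef_pos"])
E
```

```text
N+ [599.5 132.3 118.9] 3.5
N- [598.5 -20.1 117.6] 1.8
r1 [515.5 134.8 118.5] 2.9
r2 [515.5  83.4 117.7] 1.6
r3 [514.7  30.9 118.1] 3.4
r4 [514.8 -20.8 117.8] 1.7
mean tip z 118.09769277675919
N+ [598.1 133.1 118.1]
N- [597.5 -19.6 118.1]
r1 [514.3 135.4 118.1]
r2 [514.6  83.7 118.1]
r3 [513.1  31.5 118.1]
r4 [514.  -20.5 118.1]
yaw -0.22208933499689815 152.72818698700232 mid [597.79612131  56.71780378 118.09769278]
yaw -0.11792358942517604 155.84821134929908
plate 42.59769277675919 [597.82930649  56.85425161  42.59769278] side [606.60255535  57.54998615  42.59769278]
plate 55 [594.27776897  56.61657166  55.        ] side [596.57334977  43.13427462  55.        ]
plate 60 [592.84596379  56.52075081  60.        ] side [592.53006758  37.32256907  60.        ]
plate 65 [591.41415862  56.42492995  65.        ] side [588.48678539  31.51086353  65.        ]
buf [601.84689191 246.81094595  50.        ] [512.30319478 247.02881311  50.        ] 89.54396217024141 -0.1394050568545462 [557.07504334 246.91987953  50.        ]
crank r 49.43925565782725
[206.26738774 482.75116778 239.21871821]
```

Everything agrees: stand yaw is about 0°, the tray top is about 42.5 and the plate is at (598,57). The candle is at (458.5,369.3) and the crank at about (601,-159). First I go above the candle, with the jaws along world x and part open.

Emit:
move_arm --rows '[[[-1,70,20,2.5,0.45],[-3,140,40,5,0.45],[-4,210,60,7.5,0.45],[-5,276.5,80,10,0.45],[-5,276.5,80,11.15,0.45],[-5,276.5,80,11.15,0.45],[-5,276.5,80,11.15,0.45],[-5,276.5,80,11.15,0.45],[-5,276.5,80,11.15,0.45]]]' --squeeze 30

```text
time_s: 1.52
eef_pos: [458.5, 369.6, 159.2]
ee_rot: [0.0, 1.0, 0.0, -0.0]
force: [1.3, -0.1, -0.2]
grip_width: 0.726
```

```bash
python3 - <<'E'
from m import *
s=sense(); print(s["eef_pos"],rot(s["ee_rot"]).round(4),s["grip_width"],s["force"])
t=eyes.capture("top"); c=eyes.capture("side")
a=cv2.resize(t["color"][160:260,70:190],(400,333)); b=cv2.resize(c["color"][80:200,140:260],(400,400))
o=np.zeros((400,800,3),np.uint8); o[:333,:400]=a;o[:,400:]=b;cv2.imwrite("pics/c2.png",o)
E
```

```text
[458.48797816 369.58588236 159.2383345 ] [[ 1.e+00  5.e-04 -1.e-04]
 [ 5.e-04 -1.e+00 -1.e-04]
 [-1.e-04  1.e-04 -1.e+00]] 0.7258705178655371 [ 1.25370342 -0.07386979 -0.16739422]
```

View pics/c2.png

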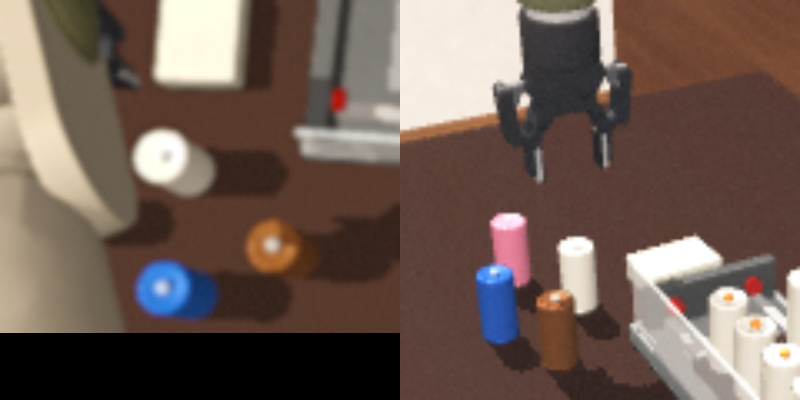

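The side crop shows the fingers at (535,170) and (603,160), straddling the white candle at (577,270), with the look-alikes clear. The tool axes are now x = +X, y = -Y, z down. I descend and close.

Emit:
move_arm --rows '[[[0,0,40,0,0.45],[0,0,75,0,0.45],[0,0,100,0,0.45],[0,0,115,0,0.45],[0,0,120,0,0.45],[0,0,120,0,0.45],[0,0,120,0,-1],[0,0,120,0,-1],[0,0,120,0,-1],[0,0,120,0,-1],[0,0,120,0,-1]]]' --squeeze 30

```text
time_s: 3.0
eef_pos: [458.9, 369.8, 40.2]
ee_rot: [-0.0, 1.0, 0.0, 0.001]
force: [-0.2, -0.5, 4.9]
grip_width: 0.44
```

```bash
python3 - <<'E'
from m import *
s=sense(); print(s["eef_pos"],s["grip_width"],s["force"])
c=eyes.capture("side"); pb,sb=blob(c,*W,(302,253),15); print(pb,sb)
E
```

```text
[458.93114872 369.80351356  40.20074011] 0.4396064706814878 [-0.18288078 -0.54430247  4.9362391 ]
[193.46610169 161.1779661 ] [187 151  14  23 236]
```

The opening is 0.44, which is 37–38 mm, so the candle is held. Lift, then carry it high to above the plate.

Emit:
move_arm --rows '[[[0,0,-25,0,-1],[0,0,-70,0,-1],[0,0,-115,0,-1],[0,0,-150,0,-1],[0,0,-160,0,-1],[0,0,-160,0,-1]]]'

```text
time_s: 3.8
eef_pos: [458.5, 369.6, 199.4]
ee_rot: [-0.0, 1.0, 0.0, 0.0]
force: [0.4, 0.3, -0.6]
grip_width: 0.438
```

Emit:
move_arm --rows '[[[10,22,0,0,-1],[30,67,0,0,-1],[50,112,0,0,-1],[70,157,0,0,-1],[90,202,0,0,-1],[110,247,0,0,-1],[125,281,0,0,-1],[135,304,0,0,-1],[139,313,0,0,-1],[139,313,0,0,-1],[139,313,0,0,-1]]]'

```text
time_s: 5.18
eef_pos: [597.2, 57.6, 199.1]
ee_rot: [-0.0, 1.0, 0.001, 0.0]
force: [-0.2, -0.1, -0.6]
grip_width: 0.434
```

```bash
python3 - <<'E'
from m import *
s=sense(); print(s["eef_pos"],rot(s["ee_rot"]).round(4),s["grip_width"],s["force"])
c=eyes.capture("side"); t=eyes.capture("top")
x,y=proj(c,s["eef_pos"]);print(x,y); x,y=int(x),int(y)
print("expect mid",proj(c,s["eef_pos"]-[0,0,3]))
o=cv2.resize(c["color"][y-60:y+60,x-60:x+60],(600,600),interpolation=cv2.INTER_CUBIC)
cv2.imwrite("pics/c3.png",o)
E
```

```text
[597.17483473  57.63857116 199.13150228] [[ 1.0e+00  1.3e-03  1.0e-04]
 [ 1.3e-03 -1.0e+00  6.0e-04]
 [ 1.0e-04 -6.0e-04 -1.0e+00]] 0.4344320906734582 [-0.15381224 -0.06965245 -0.55033409]
274.95731187973325 150.90404099758655
expect mid [274.89965087 151.80239986]
```

View pics/c3.png

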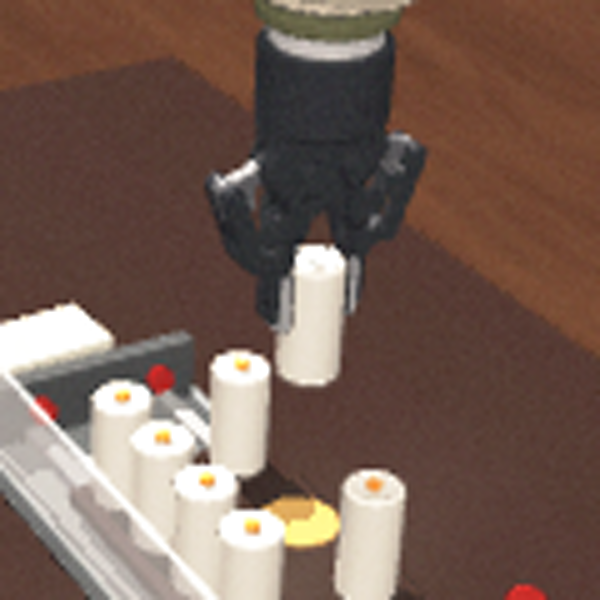

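The crop shows the held candle with its top at (318,258) and foot at (308,375), possibly slightly tilted. The plate at (303,523) is free. I'll compute the tilt and offset from the side view using the silhouette axis.

```bash
python3 - <<'E'
from m import *
c=eyes.capture("side"); s=sense(); p=s["eef_pos"]; x,y=[int(v) for v in proj(c,p)]
x0,y0=x-14,y-17
g=c["color"][y0:y0+38,x0:x0+34]; hsv=cv2.cvtColor(g,cv2.COLOR_BGR2HSV); m=cv2.inRange(hsv,(0,0,150),(180,80,255))
k,l,st,ct=cv2.connectedComponentsWithStats(m); i=1+np.argmax(st[1:,4]); print(st[i],ct[i]+[x0,y0])
for r in range(st[i,1],st[i,1]+st[i,3]):
    xs=np.where(l[r]==i)[0]+x0; print(r+y0,xs.min(),xs.max(),end=" | ")
print()
for z in (37,0,-37): print(z,proj(c,p+[0,0,z-2]))
# pixels per mm in x,y
print(proj(c,p+[10,0,0])-proj(c,p),proj(c,p+[0,10,0])-proj(c,p),proj(c,p+[0,0,10])-proj(c,p))
E
```

```text
[  8   6  14  28 317] [276.09148265 153.13880126]
139 274 280 | 140 274 281 | 141 273 282 | 142 273 282 | 143 273 282 | 144 273 282 | 145 273 282 | 146 271 282 | 147 271 282 | 148 271 282 | 149 270 282 | 150 270 282 | 151 270 282 | 152 270 282 | 153 270 282 | 154 270 282 | 155 270 282 | 156 270 281 | 157 269 281 | 158 269 281 | 159 269 281 | 160 269 281 | 161 269 281 | 162 269 281 | 163 269 281 | 164 269 281 | 165 271 280 | 166 273 279 | 
37 [275.74273798 140.13747241]
0 [275.01682286 151.42057876]
-37 [274.31675771 162.3018918 ]
[ 2.87389375 -0.7754014 ] [-1.83399252 -1.484152  ] [ 0.19396604 -3.01486972]
```

The offset and tilt are within calibration bias, about 1 px, and the other side-view points show the same bias. I descend to just above the plate, with touch-down expected at TCP z of about 82.5.

Emit:
move_arm --rows '[[[1,1,20,0,-1],[1,1,50,0,-1],[1,1,75,0,-1],[1,1,95,0,-1],[1,1,106,0,-1],[1,1,111,0,-1],[1,1,112,0,-1],[1,1,112,0,-1]]]'

```text
time_s: 6.32
eef_pos: [598.7, 56.5, 88.1]
ee_rot: [-0.0, 1.0, 0.001, 0.001]
force: [0.9, -0.1, -0.8]
grip_width: 0.434
```

```bash
python3 - <<'E'
from m import *
s=sense(); print(s["eef_pos"],s["grip_width"],s["force"])
c=eyes.capture("side"); x,y=proj(c,s["eef_pos"]); x,y=int(x),int(y)
cv2.imwrite("pics/c4.png",cv2.resize(c["color"][y-45:y+45,x-45:x+45],(600,600),interpolation=cv2.INTER_CUBIC))
E
```

```text
[598.71924792  56.45196449  88.09824523] 0.4338903437266194 [ 0.85281791 -0.08261319 -0.77918381]
```

View pics/c4.png

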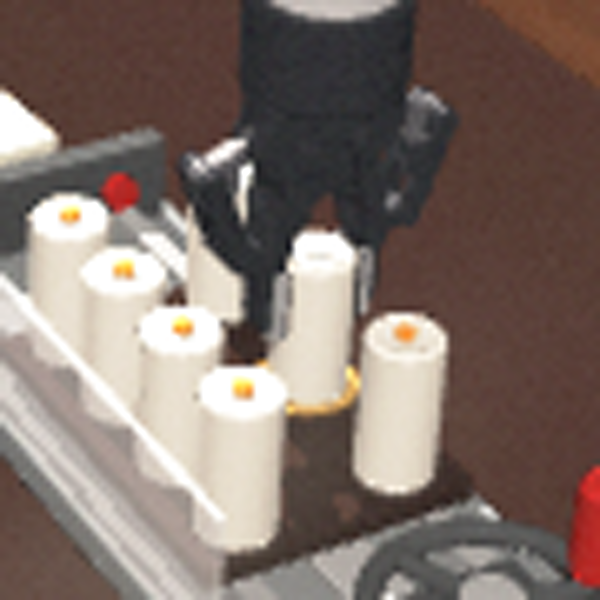

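The candle hangs a few mm above the plate and is centred, with the brass ring showing around its foot at (320,400). Now I creep down.

Emit:
move_arm --rows '[[[0,0.3,2,0,-1],[0,0.3,3.5,0,-1],[0,0.3,4.5,0,-1],[0,0.3,5,0,-1],[0,0.3,5,0,-1]]]'

```text
time_s: 7.0
eef_pos: [599.1, 56.1, 86.1]
ee_rot: [0.0, 1.0, 0.001, 0.002]
force: [-9.6, -0.7, 21.6]
grip_width: 0.44
```

Emit:
move_arm --rows '[[[0,0,0,0,-1],[0,0,0,0,-1],[0,0,0,0,-1]]]' --squeeze 20

```text
time_s: 7.38
eef_pos: [599.2, 56.0, 86.2]
ee_rot: [0.0, 1.0, 0.001, 0.002]
force: [-0.1, 0.0, 3.4]
grip_width: 0.437
```

```bash
python3 - <<'E'
from m import *
s=sense(); print(s["eef_pos"],s["grip_width"],s["force"],s["wrist_torque"])
c=eyes.capture("side"); x,y=proj(c,s["eef_pos"]); x,y=int(x),int(y)
cv2.imwrite("pics/c5.png",cv2.resize(c["color"][y-30:y+30,x-30:x+30],(600,600),interpolation=cv2.INTER_CUBIC))
E
```

```text
[599.22891452  56.04308682  86.20882505] 0.4373991431802999 [-0.10686032  0.02681567  3.40548837] [ 0.00093225  0.14088777 -0.03009527]
```

View pics/c5.png

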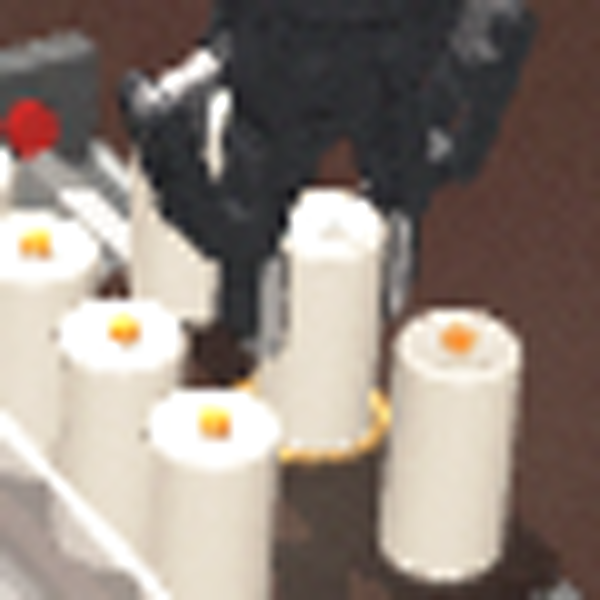

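The candle's foot sits within the brass ring, with rim visible right and front at (385,420) and (320,457), and its axis is parallel to its neighbours'. Release and withdraw upward.

Emit:
move_arm --rows '[[[0,0,0,0,-0.05],[0,0,0,0,0.1],[0,0,0,0,0.25],[0,0,0,0,0.3],[0,0,0,0,0.3],[0,0,-10,0,0.3],[0,0,-35,0,0.3],[0,0,-70,0,0.3],[0,0,-110,0,0.3],[0,0,-120,0,0.3]]]'

```text
time_s: 8.68
eef_pos: [599.6, 56.0, 209.6]
ee_rot: [0.0, 1.0, 0.001, 0.005]
force: [0.3, 0.4, -0.4]
grip_width: 0.648
```

Emit:
move_arm --rows '[[[0,25,0,0,0.0],[0,70,0,0,0.0],[0,115,0,0,0.0],[0,160,0,0,0.0],[0,200,0,0,0.0],[2,214,0,0,0.0],[2,214,0,0,0.0],[2,214,0,0,0.0]]]'

```text
time_s: 9.68
eef_pos: [602.0, -156.6, 209.8]
ee_rot: [0.0, 1.0, 0.001, 0.004]
force: [-0.2, 0.7, 0.7]
grip_width: 0.501
```

```bash
python3 - <<'E'
from m import *
s=sense(); print(s["eef_pos"],s["grip_width"],s["force"])
c=eyes.capture("side"); t=eyes.capture("top")
o=np.zeros((600,800,3),np.uint8)
o[:,:400]=cv2.resize(c["color"][110:260,230:330],(400,600),interpolation=cv2.INTER_CUBIC)
o[:300,400:]=cv2.resize(t["color"][135:225,180:300],(400,300),interpolation=cv2.INTER_CUBIC)
o[300:,400:]=cv2.resize(t["color"][135:225,290:410],(400,300),interpolation=cv2.INTER_CUBIC)
cv2.imwrite("pics/c6.png",o)
E
```

```text
[ 602.01317184 -156.60247791  209.75652748] 0.5010326584704438 [-0.19316021  0.71675903  0.74483587]
```

View pics/c6.png

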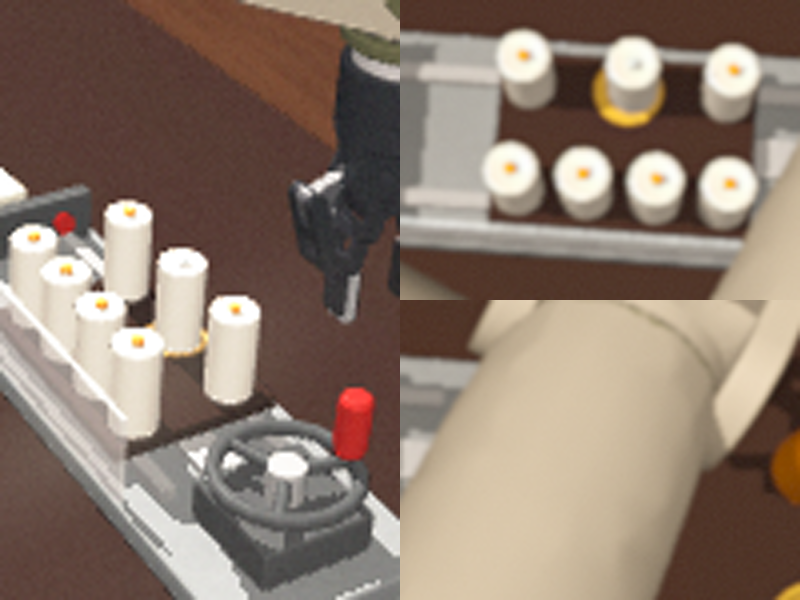

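The candle stands free on its plate: side crop (182,300), top crop (632,75) inside the brass ring. I refine the hub from both views, then grip the crank.

```bash
python3 - <<'E'
from m import *
c=eyes.capture("side")
g=c["color"]; x0,y0,x1,y1=294,218,310,236
hsv=cv2.cvtColor(g,cv2.COLOR_BGR2HSV)[y0:y1,x0:x1]; m=cv2.inRange(hsv,(0,0,200),(180,40,255))
k,l,st,ct=cv2.connectedComponentsWithStats(m)
T0=cv2.imread("pics/top0.png")
t=eyes.capture("top")
for i in range(1,k): print(st[i],ct[i]+[x0,y0],tri(t,(330.04,179.96),c,ct[i]+[x0,y0]))
# rim: dark pixels in old top picture
hs=cv2.cvtColor(T0,cv2.COLOR_BGR2HSV)[150:210,300:360]; m=cv2.inRange(hs,(0,0,0),(180,70,135))
cn=max(cv2.findContours(m,cv2.RETR_EXTERNAL,cv2.CHAIN_APPROX_NONE)[0],key=len)
print("minrect",cv2.boundingRect(cn))
pb,sb=blob(c,*RED1,(498,337),12);print("crank side",pb,sb,tri(t,(336.66,158.93),c,pb))
o=cv2.resize(T0[145:210,300:365],(585,585),interpolation=cv2.INTER_CUBIC);cv2.imwrite("pics/c7.png",o)
for n,p in(("hub",[553,-147.7,78]),("hub2",[556,-147.7,78])):print(n,(proj(t,p)-[300,145])*9)
E
```

```text
[8 1 2 2 3] [302.33333333 219.66666667] (array([ 553.39080463, -146.84424096,  102.59843886]), np.float64(9.882510651424177))
[11  2  5  4 11] [307.45454545 221.45454545] (array([ 560.79011982, -151.22050203,   94.93641924]), np.float64(21.707606121644567))
[ 3  5 10  7 54] [301.18518519 225.85185185] (array([ 554.8676293 , -148.75718676,   83.2858936 ]), np.float64(2.567772871370855))
minrect (34, 14, 11, 27)
crank side [317.80672269 216.46218487] [314 207   9  18 119] (array([ 601.51947225, -158.8765945 ,  105.45051189]), np.float64(0.5143799327164674))
hub [264.90368213 321.37719319]
hub2 [265.12830946 310.79134437]
```

View pics/c7.png

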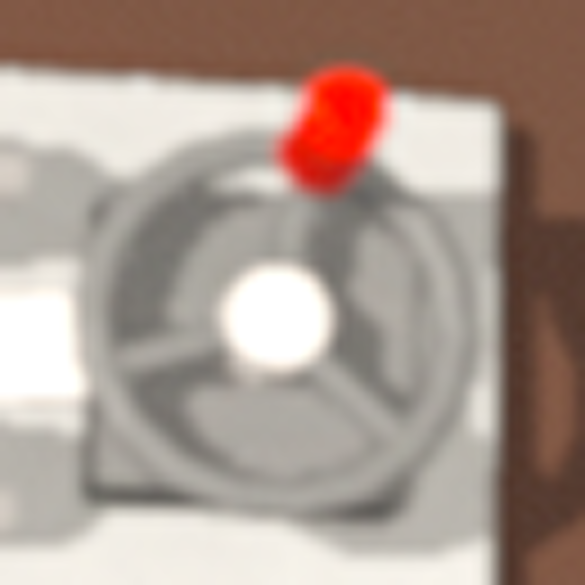

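The wheel crop shows the rim centre at about (281,320), the hub cap at (277,318) and the crank at (336,130). That puts the hub at about (554,-149) and the crank at about (601,-159), an angle of about -11.7° from +X. The offset of about 48 mm agrees with the given 46. I grip the crank.

Emit:
move_arm --rows '[[[-1,2,30,0,0.3],[-1,2,65,0,0.3],[-1,2,90,0,0.3],[-1,2,103,0,0.3],[-1,2,108,0,0.3],[-1,2,108,0,0.3],[-1,2,108,0,-1],[-1,2,108,0,-1],[-1,2,108,0,-1],[-1,2,108,0,-1],[-1,2,108,0,-1]]]' --squeeze 40

```text
time_s: 11.25
eef_pos: [600.7, -159.2, 103.0]
ee_rot: [0.0, 1.0, 0.002, 0.003]
force: [-11.2, 1.4, 10.4]
grip_width: 0.271
```

```bash
cat > arc.py <<'E'
import sys,numpy as np
# tool dx=+X, dy=-Y ; clockwise from above: angle decreases
a0,step,n=map(float,sys.argv[1:4]); r=46
for k in range(1,int(n)+1):
    a,b=np.radians(a0),np.radians(a0-step*k)
    print([round(r*(np.cos(b)-np.cos(a)),1),round(-r*(np.sin(b)-np.sin(a)),1),0,0,-1],end=", ")
print()
E
python3 -c "
from h import *
s=sense();print(s['eef_pos'],s['force'],s['grip_width'])"; python3 arc.py -11.7 12 12
```

```text
[ 600.7100503  -159.16029151  103.00137725] [-11.18410891   1.37841787  10.38787357] 0.27109349126191934
[np.float64(-2.9), np.float64(9.2), 0, 0, -1], [np.float64(-7.7), np.float64(17.5), 0, 0, -1], [np.float64(-14.1), np.float64(24.7), 0, 0, -1], [np.float64(-21.8), np.float64(30.4), 0, 0, -1], [np.float64(-30.6), np.float64(34.3), 0, 0, -1], [np.float64(-40.0), np.float64(36.4), 0, 0, -1], [np.float64(-49.6), np.float64(36.4), 0, 0, -1], [np.float64(-59.0), np.float64(34.5), 0, 0, -1], [np.float64(-67.8), np.float64(30.6), 0, 0, -1], [np.float64(-75.6), np.float64(25.0), 0, 0, -1], [np.float64(-82.1), np.float64(17.9), 0, 0, -1], [np.float64(-87.0), np.float64(9.6), 0, 0, -1],
```

Emit:
move_arm --rows '[[[-2.9,9.2,0,0,-1],[-7.7,17.5,0,0,-1],[-14.1,24.7,0,0,-1],[-21.8,30.4,0,0,-1],[-30.6,34.3,0,0,-1],[-30.6,34.3,0,0,-1]]]'

```text
time_s: 12.0
eef_pos: [570.1, -194.0, 103.1]
ee_rot: [0.001, 1.0, 0.001, 0.003]
force: [-0.8, -2.5, -0.8]
grip_width: 0.269
```

```bash
python3 - <<'E'
from h import *
s=sense();print(s['eef_pos'],s['force'],s['grip_width'],rot(s['ee_rot'])[:,0])
c=eyes.capture("side");t=eyes.capture("top")
o=np.zeros((600,800,3),np.uint8)
o[:,:400]=cv2.resize(c["color"][110:260,230:330],(400,600),interpolation=cv2.INTER_CUBIC)
o[:300,400:]=cv2.resize(t["color"][135:225,180:300],(400,300),interpolation=cv2.INTER_CUBIC)
cv2.imwrite("pics/c8.png",o)
E
python3 arc.py -71.7 12 12
```

```text
[ 570.07520029 -193.99071836  103.13589315] [-0.79862827 -2.5213496  -0.79672295] 0.2688840358963913 [0.99997942 0.00264146 0.00584662]
[np.float64(-9.4), np.float64(2.0), 0, 0, -1], [np.float64(-19.0), np.float64(2.1), 0, 0, -1], [np.float64(-28.4), np.float64(0.1), 0, 0, -1], [np.float64(-37.2), np.float64(-3.7), 0, 0, -1], [np.float64(-45.0), np.float64(-9.3), 0, 0, -1], [np.float64(-51.5), np.float64(-16.4), 0, 0, -1], [np.float64(-56.4), np.float64(-24.7), 0, 0, -1], [np.float64(-59.4), np.float64(-33.9), 0, 0, -1], [np.float64(-60.4), np.float64(-43.4), 0, 0, -1], [np.float64(-59.5), np.float64(-53.0), 0, 0, -1], [np.float64(-56.6), np.float64(-62.2), 0, 0, -1], [np.float64(-51.8), np.float64(-70.5), 0, 0, -1],
```

View pics/c8.png

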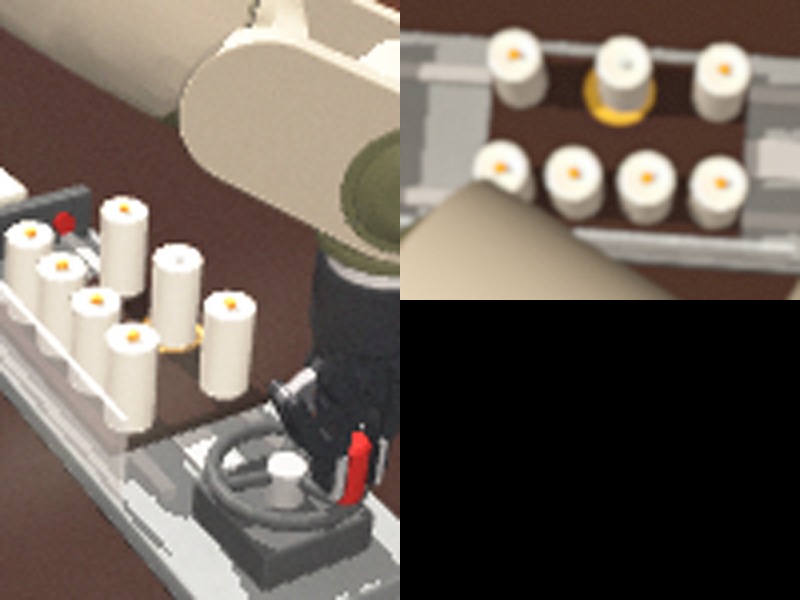

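The wheel turned and the tray moved about 7 mm to the left (plate from (628,95) to (620,95)). The candle still stands, the crank is held and force is low. I continue clockwise.

Emit:
move_arm --rows '[[[-9.4,2,0,0,-1],[-19,2.1,0,0,-1],[-28.4,0.1,0,0,-1],[-37.2,-3.7,0,0,-1],[-45,-9.3,0,0,-1],[-51.5,-16.4,0,0,-1],[-56.4,-24.7,0,0,-1],[-59.4,-33.9,0,0,-1],[-60.4,-43.4,0,0,-1],[-59.5,-53,0,0,-1],[-56.6,-62.2,0,0,-1],[-51.8,-70.5,0,0,-1]]]'

```text
time_s: 13.6
eef_pos: [517.8, -123.8, 103.1]
ee_rot: [0.001, 1.0, 0.002, 0.002]
force: [-1.8, -4.8, 1.6]
grip_width: 0.27
```

```bash
cat > st.py <<'E'
from m import *
import subprocess,sys
s=sense();p=s['eef_pos'];print(p.round(1),s['force'].round(1),s['grip_width'],rot(s['ee_rot'])[:,0].round(3),s['time_s'])
d=p[:2]-[555.7,-149.9]; a=np.degrees(np.arctan2(d[1],d[0]));print("r",np.linalg.norm(d),"ang",a)
# amber tips in both views
for n,b in(("top",(130,140,310,205)),("side",(215,130,300,215))):
    c=eyes.capture(n);x0,y0,x1,y1=b
    m=cv2.inRange(cv2.cvtColor(c["color"],cv2.COLOR_BGR2HSV)[y0:y1,x0:x1],(14,70,130),(35,255,255))
    k,l,q,ct=cv2.connectedComponentsWithStats(m)
    for i in range(1,k):
        z=118 if q[i,4]<20 else 42.6
        if q[i,4]>1: print(n,q[i,4],(ct[i]+[x0,y0]).round(1),onz(c,*(ct[i]+[x0,y0]),z)[:2].round(1))
subprocess.run(["python3","arc.py",str(a),sys.argv[1],"12"])
E
sed -i 's/round(r\*/float(round(r*/; s/,1),round(-r\*/,1)),float(round(-r*/; s/,1),0,0,-1\]/,1)),0,0,-1]/' arc.py
python3 st.py 12
```

```text
[6.3, -7.3, 0, 0, -1], [13.9, -13.1, 0, 0, -1], [22.6, -17.3, 0, 0, -1], [31.9, -19.5, 0, 0, -1], [41.5, -19.7, 0, 0, -1], [51.0, -18.0, 0, 0, -1], [59.9, -14.3, 0, 0, -1], [67.8, -8.8, 0, 0, -1], [74.4, -1.8, 0, 0, -1], [79.4, 6.4, 0, 0, -1], [82.6, 15.4, 0, 0, -1], [83.9, 25.0, 0, 0, -1], 
[ 517.8 -123.8  103.1] [-1.8 -4.8  1.6] 0.2700220571073197 [1.    0.003 0.004] 13.6
r 45.99903709908343 ang 145.41145853835832
top 10 [207.3 150.7] [598.7 155.4]
top 11 [270.2 154.8] [598.    3.5]
top 148 [237.9 165.5] [587.4  82.5]
top 13 [308.  158.5] [594.7 -87.6]
top 12 [202.5 184.5] [514.7 159.6]
top 10 [224.8 186. ] [514.4 106.7]
top 12 [246.5 187.5] [514.   55.2]
top 10 [268.8 189. ] [513.7   2.4]
side 7 [294.6 137.4] [793.7 227.6]
side 5 [258.2 159.4] [601.4 155.8]
side 5 [234.8 165.4] [517.5 158. ]
side 5 [242.4 173.2] [516.7 107.1]
side 7 [251.  181.7] [516.7  54.4]
side 3 [263.7 187.3] [534.5  11.8]
side 8 [259.9 190.9] [515.7   1.6]
side 4 [267.5 194. ] [526.8 -21.7]
```

Emit:
move_arm --rows '[[[6.3,-7.3,0,0,-1],[13.9,-13.1,0,0,-1],[22.6,-17.3,0,0,-1],[31.9,-19.5,0,0,-1],[41.5,-19.7,0,0,-1],[51,-18,0,0,-1],[59.9,-14.3,0,0,-1],[67.8,-8.8,0,0,-1],[74.4,-1.8,0,0,-1],[79.4,6.4,0,0,-1],[82.6,15.4,0,0,-1],[83.9,25,0,0,-1]]]'

```text
time_s: 15.2
eef_pos: [601.3, -146.9, 103.1]
ee_rot: [-0.001, 1.0, 0.002, 0.001]
force: [-8.1, 4.6, 2.7]
grip_width: 0.271
```

```bash
python3 st.py 12
```

```text
[-0.4, 9.6, 0, 0, -1], [-2.7, 18.9, 0, 0, -1], [-7.0, 27.6, 0, 0, -1], [-12.9, 35.1, 0, 0, -1], [-20.3, 41.3, 0, 0, -1], [-28.8, 45.8, 0, 0, -1], [-38.1, 48.4, 0, 0, -1], [-47.7, 49.0, 0, 0, -1], [-57.2, 47.6, 0, 0, -1], [-66.2, 44.3, 0, 0, -1], [-74.3, 39.2, 0, 0, -1], [-81.2, 32.5, 0, 0, -1], 
[ 601.3 -146.9  103.1] [-8.1  4.6  2.7] 0.27063337259134623 [1.    0.004 0.002] 15.2
r 45.729122276802336 ang 3.7945573509257704
top 6 [308.  143.5] [632.4 -86.4]
top 12 [200.5 150. ] [599.4 171.9]
top 12 [263.5 154.5] [597.8  19.6]
top 147 [231.9 165.1] [587.5  98. ]
top 10 [196.2 184. ] [515.  174.6]
top 12 [218.5 185.5] [514.7 121.7]
top 11 [240.4 187.1] [514.1  69.8]
top 12 [262.5 188.5] [514.   17.4]
top 3 [158.7 203. ] [463.9 258.1]
side 6 [255.8 157.2] [601.8 171.6]
side 6 [232.5 163. ] [517.9 174.3]
side 7 [240.3 171. ] [517.  121.1]
side 7 [248.3 179. ] [516.8  70.8]
side 7 [281.3 180. ] [601.   20.1]
side 3 [260.7 184.7] [533.9  27.7]
side 8 [257.1 187.9] [516.4  18.3]
side 19 [269.9 190.6] [541.8 -10.6]
```

Emit:
move_arm --rows '[[[-0.4,9.6,0,0,-1],[-2.7,18.9,0,0,-1],[-7,27.6,0,0,-1],[-12.9,35.1,0,0,-1],[-20.3,41.3,0,0,-1],[-28.8,45.8,0,0,-1],[-38.1,48.4,0,0,-1],[-47.7,49,0,0,-1],[-57.2,47.6,0,0,-1],[-66.2,44.3,0,0,-1],[-74.3,39.2,0,0,-1],[-81.2,32.5,0,0,-1]]]'

```text
time_s: 16.8
eef_pos: [521.0, -181.2, 103.2]
ee_rot: [0.001, 1.0, 0.001, 0.003]
force: [5.7, -2.6, -3.3]
grip_width: 0.27
```

```bash
python3 st.py 12 | grep -v "side"
```

```text
[-5.7, -7.8, 0, 0, -1], [-9.6, -16.6, 0, 0, -1], [-11.6, -26.0, 0, 0, -1], [-11.6, -35.6, 0, 0, -1], [-9.6, -45.0, 0, 0, -1], [-5.7, -53.8, 0, 0, -1], [-0.0, -61.6, 0, 0, -1], [7.1, -68.0, 0, 0, -1], [15.4, -72.8, 0, 0, -1], [24.6, -75.8, 0, 0, -1], [34.1, -76.8, 0, 0, -1], [43.7, -75.8, 0, 0, -1], 
[ 521.  -181.2  103.2] [ 5.7 -2.6 -3.3] 0.26963207586321003 [1.    0.003 0.005] 16.8
r 46.73226406454614 ang -137.9537426809679
top 11 [194.2 149.8] [598.9 187.1]
top 10 [257.2 154. ] [598.1  34.8]
top 149 [226.1 164.8] [587.4 113.2]
top 12 [189.5 183.5] [515.2 190.5]
top 12 [211.5 185. ] [514.8 138.3]
top 12 [233.5 186.5] [514.5  86.1]
top 12 [255.5 188. ] [514.2  33.9]
```

Emit:
move_arm --rows '[[[-5.7,-7.8,0,0,-1],[-9.6,-16.6,0,0,-1],[-11.6,-26,0,0,-1],[-11.6,-35.6,0,0,-1],[-9.6,-45,0,0,-1],[-5.7,-53.8,0,0,-1],[0,-61.6,0,0,-1],[7.1,-68,0,0,-1],[15.4,-72.8,0,0,-1],[24.6,-75.8,0,0,-1],[34.1,-76.8,0,0,-1],[43.7,-75.8,0,0,-1]]]'

```text
time_s: 18.4
eef_pos: [563.1, -105.0, 103.1]
ee_rot: [0.0, 1.0, 0.002, -0.0]
force: [-7.5, -5.6, 1.1]
grip_width: 0.268
```

```bash
python3 st.py 9 | grep -v "side"; python3 - <<'E'
from m import *
t=eyes.capture("top");x0,y0=155,140
hsv=cv2.cvtColor(t["color"],cv2.COLOR_BGR2HSV)[140:200,155:200]
m=cv2.inRange(hsv,(0,130,60),(4,255,255))|cv2.inRange(hsv,(175,130,60),(180,255,255))
k,l,st,ct=cv2.connectedComponentsWithStats(m)
for i in range(1,k): print(st[i]+[x0,y0,0,0,0],onz(t,st[i,0]+st[i,2]+x0-.5,ct[i,1]+y0,52))
E
```

```text
[7.0, 1.7, 0, 0, -1], [13.7, 4.5, 0, 0, -1], [19.8, 8.3, 0, 0, -1], [25.2, 13.1, 0, 0, -1], [29.9, 18.6, 0, 0, -1], [33.6, 24.8, 0, 0, -1], [36.3, 31.5, 0, 0, -1], [38.0, 38.5, 0, 0, -1], [38.5, 45.7, 0, 0, -1], [37.9, 52.9, 0, 0, -1], [36.2, 59.9, 0, 0, -1], [33.4, 66.5, 0, 0, -1], 
[ 563.1 -105.   103.1] [-7.5 -5.6  1.1] 0.26803086649806024 [ 1.     0.004 -0.   ] 18.4
r 45.525066117326666 ang 80.62273342712372
top 6 [294.5 142.5] [632.8 -53.7]
top 2 [306.5 145. ] [628.4 -82.9]
top 11 [187.4 149.1] [599.7 203.7]
top 12 [250.5 153.5] [598.3  51. ]
top 151 [220.2 164.2] [587.8 128.5]
top 4 [299.8 161.5] [585.8 -68.1]
top 10 [183.2 183. ] [515.5 205.5]
top 11 [205.2 184.8] [514.3 153.2]
top 11 [226.8 186.2] [514.3 101.9]
top 10 [249.  187.8] [513.7  49.3]
[173 152   5   8  29] [601.42262557 238.93166068  52.        ]
[169 186   5   8  31] [512.49980298 240.09133504  52.        ]
```

The tray edge is about 12 mm short, with the buffer faces at about y = 240 and the plate at about 127.4. I wind about 80°, then creep until it stalls.

Emit:
move_arm --rows '[[[7,1.7,0,0,-1],[13.7,4.5,0,0,-1],[19.8,8.3,0,0,-1],[25.2,13.1,0,0,-1],[29.9,18.6,0,0,-1],[33.6,24.8,0,0,-1],[36.3,31.5,0,0,-1],[38,38.5,0,0,-1],[38.5,45.7,0,0,-1]]]'

```text
time_s: 19.68
eef_pos: [601.5, -149.6, 103.1]
ee_rot: [-0.001, 1.0, 0.002, -0.0]
force: [-7.4, 6.1, 3.9]
grip_width: 0.269
```

```bash
python3 st.py 5 | grep -v "side"
```

```text
[-0.1, 4.0, 0, 0, -1], [-0.6, 8.0, 0, 0, -1], [-1.5, 11.9, 0, 0, -1], [-2.7, 15.8, 0, 0, -1], [-4.2, 19.5, 0, 0, -1], [-6.0, 23.0, 0, 0, -1], [-8.1, 26.4, 0, 0, -1], [-10.6, 29.6, 0, 0, -1], [-13.2, 32.6, 0, 0, -1], [-16.2, 35.4, 0, 0, -1], [-19.4, 37.8, 0, 0, -1], [-22.7, 40.0, 0, 0, -1], 
[ 601.5 -149.6  103.1] [-7.4  6.1  3.9] 0.26937848644346535 [ 1.     0.004 -0.   ] 19.675
r 45.79196973674723 ang 0.3934572599216359
top 9 [184. 149.] [599.4 211.8]
top 11 [246.8 153.2] [598.5  59.9]
top 141 [216.9 164.3] [587.  136.9]
top 11 [179.2 182.8] [515.3 215. ]
top 12 [201.3 184.2] [515.1 162.4]
top 12 [223.3 185.9] [514.4 110.2]
top 13 [245.4 187.4] [514.1  57.9]
top 2 [172.5 191.5] [493.4 228.7]
top 2 [169.5 193. ] [489.3 235.3]
top 3 [159.7 203. ] [464.1 255.8]
```

Emit:
move_arm --rows '[[[-0.1,4,0,0,-1],[-0.6,8,0,0,-1],[-1.5,11.9,0,0,-1],[-1.5,11.9,0,0,-1]]]'

```text
time_s: 20.27
eef_pos: [600.0, -161.5, 103.1]
ee_rot: [-0.001, 1.0, 0.002, -0.0]
force: [0.7, 3.1, 1.6]
grip_width: 0.268
```

```bash
python3 st.py 5 | head -3
```

```text
[-1.2, 3.8, 0, 0, -1], [-2.7, 7.5, 0, 0, -1], [-4.5, 11.1, 0, 0, -1], [-6.7, 14.5, 0, 0, -1], [-9.1, 17.7, 0, 0, -1], [-11.8, 20.7, 0, 0, -1], [-14.7, 23.4, 0, 0, -1], [-17.9, 25.9, 0, 0, -1], [-21.3, 28.0, 0, 0, -1], [-24.8, 29.9, 0, 0, -1], [-28.5, 31.5, 0, 0, -1], [-32.4, 32.7, 0, 0, -1], 
[ 600.  -161.5  103.1] [0.7 3.1 1.6] 0.26827472569252486 [ 1.     0.003 -0.   ] 20.275
r 45.817425541331566 ang -14.696520565679052
```

Not stalled yet; I continue creeping.

Emit:
move_arm --rows '[[[-1.2,3.8,0,0,-1],[-2.7,7.5,0,0,-1],[-4.5,11.1,0,0,-1],[-4.5,11.1,0,0,-1]]]'

```text
time_s: 20.88
eef_pos: [595.7, -172.6, 103.1]
ee_rot: [-0.001, 1.0, 0.002, 0.0]
force: [0.1, 3.0, -0.4]
grip_width: 0.271
```

```bash
python3 st.py 4 | head -3
```

```text
[-1.7, 2.7, 0, 0, -1], [-3.6, 5.3, 0, 0, -1], [-5.6, 7.8, 0, 0, -1], [-7.8, 10.1, 0, 0, -1], [-10.2, 12.3, 0, 0, -1], [-12.7, 14.3, 0, 0, -1], [-15.3, 16.1, 0, 0, -1], [-18.1, 17.7, 0, 0, -1], [-21.0, 19.2, 0, 0, -1], [-24.0, 20.4, 0, 0, -1], [-27.0, 21.4, 0, 0, -1], [-30.1, 22.2, 0, 0, -1], 
[ 595.7 -172.6  103.1] [ 0.1  3.  -0.4] 0.27061836358459995 [1.    0.003 0.   ] 20.875
r 45.99521877947518 ang -29.594382492493946
```

Emit:
move_arm --rows '[[[-1.7,2.7,0,0,-1],[-3.6,5.3,0,0,-1],[-5.6,7.8,0,0,-1],[-5.6,7.8,0,0,-1]]]'

```text
time_s: 21.48
eef_pos: [590.2, -180.5, 103.1]
ee_rot: [-0.001, 1.0, 0.002, 0.0]
force: [2.1, 2.5, 0.4]
grip_width: 0.274
```

```bash
python3 st.py 4 | head -3
```

```text
[-2.2, 2.3, 0, 0, -1], [-4.6, 4.5, 0, 0, -1], [-7.1, 6.5, 0, 0, -1], [-9.8, 8.3, 0, 0, -1], [-12.5, 9.9, 0, 0, -1], [-15.4, 11.3, 0, 0, -1], [-18.4, 12.6, 0, 0, -1], [-21.4, 13.6, 0, 0, -1], [-24.5, 14.4, 0, 0, -1], [-27.7, 15.0, 0, 0, -1], [-30.9, 15.3, 0, 0, -1], [-34.1, 15.5, 0, 0, -1], 
[ 590.2 -180.5  103.1] [2.1 2.5 0.4] 0.2735418847726039 [1.    0.003 0.   ] 21.475
r 46.12645675658375 ang -41.61351891225219
```

Emit:
move_arm --rows '[[[-2.2,2.3,0,0,-1],[-4.6,4.5,0,0,-1],[-5.8,5.5,0,0,-1],[-5.8,5.5,0,0,-1]]]'

```text
time_s: 22.08
eef_pos: [586.6, -184.2, 103.2]
ee_rot: [-0.002, 1.0, 0.002, 0.003]
force: [17.1, 12.5, -4.5]
grip_width: 0.272
```

```bash
python3 st.py 4 | grep -v side; python3 -c "
from m import *
t=eyes.capture('top');cv2.imwrite('pics/c9.png',cv2.resize(t['color'][135:215,155:275],(800,533),interpolation=cv2.INTER_CUBIC))"
```

```text
[-2.5, 2.1, 0, 0, -1], [-5.1, 4.0, 0, 0, -1], [-7.8, 5.7, 0, 0, -1], [-10.6, 7.2, 0, 0, -1], [-13.5, 8.5, 0, 0, -1], [-16.6, 9.6, 0, 0, -1], [-19.6, 10.5, 0, 0, -1], [-22.8, 11.1, 0, 0, -1], [-26.0, 11.6, 0, 0, -1], [-29.2, 11.8, 0, 0, -1], [-32.4, 11.8, 0, 0, -1], [-35.6, 11.6, 0, 0, -1], 
[ 586.6 -184.2  103.2] [17.1 12.5 -4.5] 0.27234644904064054 [1.    0.004 0.006] 22.075
r 46.16652416247452 ang -47.958964295302074
top 11 [181.6 148.9] [599.3 217.5]
top 10 [244.8 153. ] [598.7  64.8]
top 141 [214.9 164.1] [587.2 142.2]
top 11 [177.2 182.8] [515.  219.8]
top 14 [199.3 184.5] [514.2 167.2]
top 12 [221.3 185.8] [514.5 114.9]
top 13 [243.2 187.2] [514.2  63.2]
top 9 [178.  201.3] [470.7 213.4]
```

Force jumped to 21 N against the winding direction, so it has stalled at y of about 141 (predicted 140). One more firm push confirms it and seats the tray.

Emit:
move_arm --rows '[[[-2.5,2.1,0,0,-1],[-4.5,3.5,0,0,-1],[-4.5,3.5,0,0,-1]]]'

```text
time_s: 22.6
eef_pos: [585.8, -184.8, 103.3]
ee_rot: [-0.004, 1.0, 0.002, 0.008]
force: [26.5, 17.9, -8.8]
grip_width: 0.268
```

```bash
python3 st.py 4 | grep -v side|sed -n 2,6p
```

```text
[ 585.8 -184.8  103.3] [26.5 17.9 -8.8] 0.26817573623287294 [1.    0.004 0.015] 22.6
r 46.070831587146714 ang -49.167042782777216
top 11 [181.6 148.9] [599.3 217.5]
top 10 [244.8 153. ] [598.7  64.8]
top 142 [214.9 164.1] [587.3 142. ]
```

View pics/c9.png

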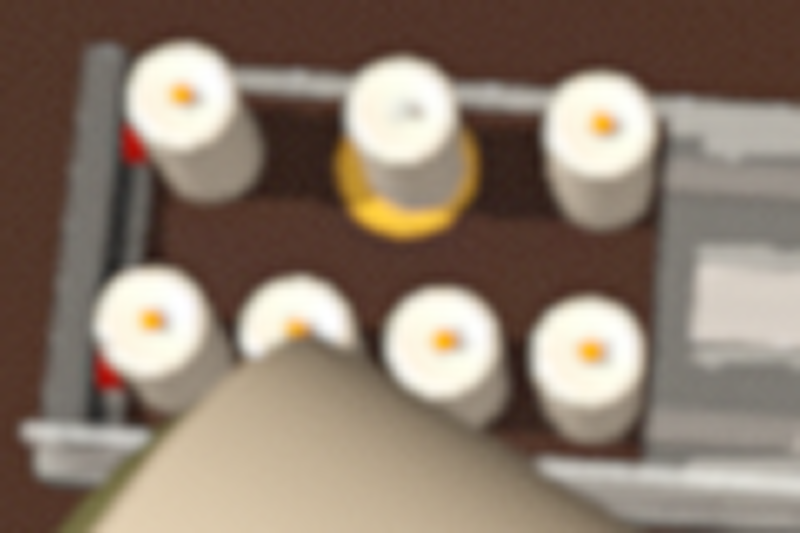

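The top crop shows the tray against both red buffers, (135,147) and (108,375), and the candle upright on its plate at (400,150). Pushing with 32 N moved nothing, so it is home. Relax, open and rise.

Emit:
move_arm --rows '[[[1,-0.8,0,0,-1],[1,-0.8,0,0,-1],[1,-0.8,0,0,0],[1,-0.8,0,0,0.3],[1,-0.8,0,0,0.3],[1,-0.8,0,0,0.3],[1,-0.8,-15,0,0.3],[1,-0.8,-50,0,0.3],[1,-0.8,-95,0,0.3],[1,-0.8,-130,0,0.3],[1,-0.8,-130,0,0.3]]]'

```text
time_s: 24.08
eef_pos: [585.7, -185.3, 237.4]
ee_rot: [-0.002, 1.0, 0.002, 0.011]
force: [0.9, -0.6, 0.3]
grip_width: 0.649
```

```bash
python3 st.py 4 | grep -v '^\[\[' ; python3 - <<'E'
from m import *
t=eyes.capture('top');c=eyes.capture('side')
o=np.zeros((600,800,3),np.uint8)
o[:,:400]=cv2.resize(c["color"][110:260,220:320],(400,600),interpolation=cv2.INTER_CUBIC)
o[:300,400:]=cv2.resize(t["color"][135:225,155:275],(400,300),interpolation=cv2.INTER_CUBIC)
o[300:,400:]=cv2.resize(t["color"][100:384,70:450],(400,300),interpolation=cv2.INTER_AREA)
cv2.imwrite("pics/c10.png",o)
E
```

```text
[-2.5, 2.0, 0, 0, -1], [-5.2, 3.8, 0, 0, -1], [-8.0, 5.4, 0, 0, -1], [-10.8, 6.8, 0, 0, -1], [-13.8, 8.0, 0, 0, -1], [-16.9, 9.0, 0, 0, -1], [-20.0, 9.8, 0, 0, -1], [-23.1, 10.4, 0, 0, -1], [-26.3, 10.8, 0, 0, -1], [-29.5, 10.9, 0, 0, -1], [-32.7, 10.8, 0, 0, -1], [-35.9, 10.5, 0, 0, -1], 
[ 585.7 -185.3  237.4] [ 0.9 -0.6  0.3] 0.6487105106283308 [1.    0.004 0.021] 24.075
r 46.402989968185885 ang -49.777194679521315
top 11 [181.6 148.9] [599.3 217.5]
top 10 [244.8 153. ] [598.7  64.8]
top 141 [214.8 164.1] [587.2 142.4]
top 11 [177.2 182.8] [515.  219.8]
top 11 [199.2 184.2] [515.  167.5]
top 12 [221.3 185.8] [514.5 114.9]
top 13 [243.2 187.2] [514.2  63.2]
side 6 [249.2 151.2] [602.2 216. ]
side 4 [226.  156.2] [518.9 221.6]
side 6 [233.5 164. ] [517.9 167.4]
side 7 [241.3 172. ] [517.  114.7]
side 8 [273.1 172.9] [600.6  65. ]
side 6 [249.5 180. ] [517.3  64.4]
side 21 [261.7 183.5] [600.  126.1]
```

View pics/c10.png

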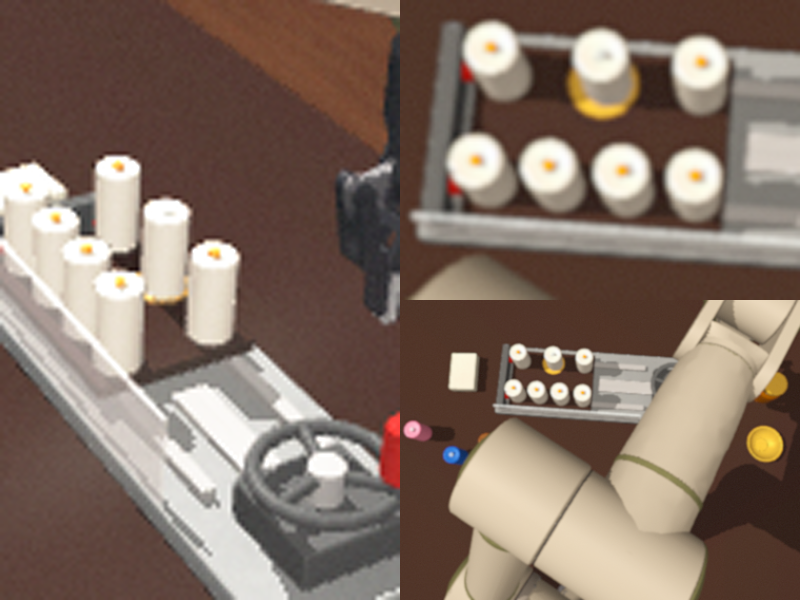

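The candle stands on its plate (side crop (165,250)) and the tray is at the buffers. The dish, leaflets and jar are in place, and the gripper is clear. Handing in.

```bash
python3 -c "
from rig import ctrl
print(ctrl.finish_job())"
```

```text
the job is handed in; nothing more can be done
None
```

The white candle is standing on the brass plate and the tray is home against its red buffers. The job was handed in at about 24 s on the clock.

- **Candle:** I set it on the plate, let go and withdrew before touching the wheel. It was still upright on the brass plate in the last picture.
- **Winding:** I gripped the red crank and wound clockwise about 756°, roughly 84 mm of tray travel, until it stalled. An extra push of about 32 N moved no candle tip in the picture, so I took the tray to be fully home. The measured plate position, y ≈ 141 mm, agrees with the predicted 140 mm within the 2 mm calibration.
- **Surroundings:** the dish, leaflets and jar look to be where they were. The gripper was open and clear of everything, with the wrist force near zero.

- **Disagreements:** the side camera ran about 3 mm off the top camera. The candle touched down about 3 mm higher than I had predicted, with about 22 N at the wrist before I relaxed it. My first estimate of the crank radius was 48 to 49 mm against the given 46 mm. I wound on 46 mm, and the positions at the end of each winding move fitted it.

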